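# Draw a dish carrier out of a narrow cooling bay with a latch-hook rod

## Task

Draw the latch-hook rod out of its holder, lay it on the bench, let go, and take it again by the blue handle; then push its hook onto the brass pin of the dish carrier deep in the wire-guarded bay until the red latch has snapped shut behind the pin. With the rod, draw the carrier wholly out of the bay's mouth and leave both level on the bench, still hooked together, the rod let go. Keep the gripper off the carrier and leave flask, bottle and dish stack alone.

Things in the scene. Friction and masses are not known exactly. Their poses are not given: they have to be found in the camera images.
- rod_neck (a point): Grasp point on the steel neck of the loose latch-hook rod (0.25 kg, 205 mm long), half-way up (13 mm). Rod axes: +x along it to the hook's tip, z up. It lies level on handle and neck. Neck 12 mm wide, 26 mm tall, free for 18 mm either way along x. At the start the whole handle is inside the holder; only neck and hook stick out.
- rod_handle (a point): Centre of the rod's blue handle, 77 mm behind rod_neck along the rod's -x, half-way up (14 mm). Handle 90 mm long (45 mm either way along x), 22 mm wide, 28 mm tall. Only when held on its rear half does the rod reach deep enough into the bay.
- rod_tail (a point): Middle of the rear end of the handle (tail of the rod), 45 mm behind rod_handle.
- hook_throat (a point): Where the pin's centre comes when the hook is fully home: on the rod's axis, 115 mm ahead of rod_handle, half-way up the 12 mm thick hook (underside 8 mm, top 20 mm above the bench as the rod lies). The throat is a slot open to +x, 22 mm wide (-10 to +12 mm in the rod's y), its back wall 5 mm behind this point.
- hook_latch (a point): Middle of the hook's mouth where the red latch closes it, 30 mm ahead of hook_throat. The jaws reach 14 mm further, flaring to an opening some 40 mm wide, 50 mm over all. Once the latch is shut behind it, the pin has about 22 mm of play along the throat: a pull first takes that up, then the latch holds.
- latch (a joint): Angle of the red sprung latch across the hook's mouth: 0 shut, up to 1.45 folded into the throat. Hinged on the +y jaw, 21 mm long; it gives only inward, pushed by the pin with about 3 to 8 N, and springs shut when the pin is within about 3 mm of hook_throat.
- carrier_pin (a point): Brass pin on the front tongue of the loose dish carrier: upright, 12 mm thick, free from 4 to 40 mm above the bench; this point is its centre, 22 mm up. Above it sits a brass head 28 mm across (40 to 45 mm height), too wide for the hook. Carrier axes: +x from pin to rear, z up. Tongue 4 mm thick, 30 mm wide, 8 mm in front of the pin; the wide body begins 50 mm behind the pin.
- carrier_rear (a point): Middle of the carrier's rear edge, 130 mm behind the pin along the carrier's +x, 20 mm above the bench. The carrier (about 0.35 kg, 138 mm long, 76 mm wide, 54 mm tall, amber dishes between posts) stands in the bay, up to 15 mm from its back wall, and slides back to the wall when pushed.
- bay_mouth (a point): Centre of the mouth plane of the fixed bay, 30 mm above the bench. +x straight into the bay, z up. Inside 96 mm wide, 230 mm deep, the bench as floor; pin 100 mm inside when the carrier is at the back wall. Walls 6 mm thick, pale blue frame 12 mm. Steel wires and a blue bar close its top at 58 to 66 mm height: a gripper cannot enter.
- holder_mouth (a point): Centre of the open end of the fixed white sleeve holder, 20 mm above the bench. +x straight out of the holder, the way the rod is drawn. Inside 34 mm wide, 39 mm tall, 103 mm deep; outside 44 mm wide and 44 mm tall; the bench is its floor.
- flask_mid (a point): Bystander: conical glass flask with white stopper, 72 mm across the foot, 130 mm tall; point on its axis half-way up.
- bottle_mid (a point): Bystander: white bottle with blue cap, 60 mm across, 130 mm tall; point on its axis half-way up.
- dishes_mid (a point): Bystander: stack of four amber culture dishes, 90 mm across, 58 mm tall; point on its axis about half-way up.
Not all that is in view belongs to the job. Of the things like the part that bears rod_neck, leave any that is brown; of the rest the smaller one is meant. What is shaped like the part that bears carrier_pin but purple is not meant.

How it is judged:
On the way, in this order (a step that is already met when the one before it is completed fails the run):
1. the rod is wholly out of the holder, lying level on the bench, let go (x of rod_tail in the frame of holder_mouth above 0 m and height (world z) of rod_handle below 0.02 m and angle between rod_handle's own z axis and vertical below 0.1 rad and contact force between the fingers and rod below 0.2 N), for 0.2 s.
2. the pin is in the hook's throat with the latch shut behind it, the pin still at least 70 mm inside the bay (value of joint latch below 0.15 rad and x of carrier_pin in the frame of hook_throat between -0.006 and 0.026 m and y of carrier_pin in the frame of hook_throat between -0.012 and 0.012 m and z of carrier_pin in the frame of hook_throat between -0.01 and 0.022 m and x of carrier_pin in the frame of bay_mouth above 0.07 m), for 0.1 s.
At the end, for the whole second after the job is handed in: The carrier's rear edge is outside the plane of the bay's mouth; the pin is in the hook's throat (up to 26 mm ahead of hook_throat, 12 mm either side) with the latch within 0.15 rad of shut; carrier and rod stand or lie level on the bench (within 0.1 rad), released and at rest (x of carrier_rear in the frame of bay_mouth below 0 m and angle between each of carrier_pin, rod_handle's own z axis and vertical below 0.1 rad and height (world z) of carrier_pin below 0.028 m and value of joint latch below 0.15 rad and x of carrier_pin in the frame of hook_throat between -0.006 and 0.026 m and y of carrier_pin in the frame of hook_throat between -0.012 and 0.012 m and z of carrier_pin in the frame of hook_throat between -0.01 and 0.022 m and height (world z) of rod_handle below 0.02 m and linear speed of each of carrier, rod below 0.02 m/s); the robot touches nothing.
It fails at once if the gripper touches the carrier (contact force between the fingers and carrier above 1 N).
It fails at once if the carrier is tipped over (angle between carrier_pin's own z axis and vertical above 0.5 rad).
It fails at once if a bystander is moved by more than 25 mm (distance of any of flask_mid, bottle_mid, dishes_mid from where it was at the start of the episode above 0.025 m).
It also fails if it takes over 64 s, if anything falls off the work surface, if the arm or the gripper's body presses on something with over 40 N, if the wrist force passes 120 N, or if a joint passes its speed limit or range.

## Robot

A 6-joint arm with a two-finger parallel gripper is mounted at the origin on the work surface. World frame = base frame: x ahead of the robot, y to its left, z up, the work surface at z = 0. Lengths are in m, angles in rad, forces in N, time in s.
With the tool pointing down it reaches from about 0.4 to 0.825 m from the base axis. Payload 7 kg.
Tool frame: the origin (TCP) lies at the very end of the fingers, on their centre line; the grasp point (between the pads) lies 19 mm behind it (grip_depth is the distance from the TCP to the grasp point, in m); z points along the fingers, y is the direction in which the jaws open and shut (so a half turn about z gives the same grasp; the last joint's range is limited). The gripper opens to 88 mm and grips with 3 to 60 N. Pads are 19 mm wide; open, the fingers measure 130 mm over their backs; the gripper's body (78 mm by 193 mm) begins 47 mm behind the grasp point.
Start: joints at [-0.996, 0.359, 0.012, 0, -1.224, -0.288], TCP at [0.191, -0.647, 0.227] pointing down, gripper open.
Joint ranges: [-3.07, 3.07], [-1.43, 2.12], [-1.02, 1.25], [-3.03, 1.67], [-3.05, -0], [-3.03, 3.03]. Speed limits (rad/s): [2.39, 2.39, 3.01, 3.14, 3.14, 3.14].

## Interface

Orientations are given as [roll, pitch, yaw] about the fixed x, y, z axes, in that order (R = Rz(yaw) Ry(pitch) Rx(roll)).
In Python, from station import get_state, grab_frame, get_calibration, job_done, grip_depth gives the robot as it stands. The module is installed in compiled form; this text tells all that it offers.
- The arm moves only by the shell command python3 -m crank 'ROWS' [FORCE]. ROWS is JSON, a list of rows, each an object with "turn": the turn, a rotation vector about the tool's x, y, z each as a share of 2 pi rad, from -1 to 1, a list of three; "slide": the shift along the tool's x, y, z each as a share of 0.5 m, from -1 to 1, a list of three; "fingers": the opening, from -1 (shut) to 1 (fully open). A call has 1 to 5 rows; each row is the pose to reach, as a shift and turn from the pose commanded when the call began, along the tool's axes at that moment, turning the shorter way round; what a row does not reach only later rows make up. A row lasts 1/12 s, in which the tool goes at most 41.7 mm and 7.16 degrees, less where a joint would pass 70% of its speed; a pose out of reach is approached as far as the arm can. A call with a number of a shift or a turn outside -1 to 1 is refused whole. A call with a gripper value outside its range is refused whole. The fingers move at their own pace and stop on an object; FORCE is the grip in N (left out, the last holds). Time passes only in rows, so rows that repeat a pose let the fingers close. It gives the time, the measured TCP pose, the force and the opening at its end, in the units of the state.
- get_state(): the state, without advancing time (a new reading comes with each control period).
- grab_frame(name): name is "side" or "top" or "wrist"; returns the picture (480x640x3 uint8, red, green, blue); there is no depth.
- get_calibration(name): a dict with "K" (3x3 intrinsics, pixels), "pose" (4x4, takes a point from camera to world coordinates). Camera axes: x right, y up, looking along -z (the intrinsics and any distortion apply to the point x, -y, -z); pixel columns grow to the right and rows downward; lengths in m; the calibration is good to about 2 mm. A picture is of the moment at which its call begins: read the wrist's pose just before it. get_calibration takes no time and is no camera call; for the wrist camera it gives the pose at the moment of the call.
- job_done(): hands the job in, once; it reports no verdict.
The state is a dict: "t": time; "q": joint angles; "qd": joint speeds; "joint_efforts": joint torques, N m; "eef_pos": TCP position; "ee_rot": TCP orientation; "force": force on the tool from outside, world axes, zero at the start; "moment": the same for the moment, N m; "width": finger opening in m.
Only numpy, scipy, OpenCV 4.12 (cv2) and the standard library are available. Lean on these libraries where they do the work, as an engineer would, in place of code of your own. Each camera call takes 0.05 s, during which the arm holds its last target.

## Working session

There is one attempt and no reset: what is moved stays moved. The work goes in short steps, Python scripts to look and compute and a shell command to move; the robot and the scene stay as the last step left them, time stands still between calls to the robot, and variables do not carry over. Pictures are saved under pics/ and viewed, and the job is handed in when it is done.

```bash
mkdir -p pics
cat > h.py <<'E'
import numpy as np,cv2
from station import *
def save(n,f):
    im=grab_frame(n); cv2.imwrite('pics/'+f,im[:,:,::-1]); return im
E
python3 - <<'E'
from h import *
for n in ('side','top','wrist'):
    c=get_calibration(n); print(n,{k:np.round(v,4).tolist() if not isinstance(v,str) else v for k,v in c.items()})
    save(n,n+'0.png')
print(get_state(),grip_depth)
E
```

```text
side {'K': [[507.1561, 0.0, 331.8808], [0.0, 507.1561, 238.4743], [0.0, 0.0, 1.0]], 'pose': [[-0.9921, 0.0975, -0.0785, 0.4244], [-0.125, -0.7358, 0.6656, 0.7671], [0.0072, 0.6702, 0.7422, 0.969], [0.0, 0.0, 0.0, 1.0]]}
top {'K': [[480.5455, 0.0, 323.112], [0.0, 480.5455, 242.2145], [0.0, 0.0, 1.0]], 'pose': [[-0.0099, 0.9906, -0.1365, 0.3629], [-0.9999, -0.0095, 0.0034, -0.0438], [0.0021, 0.1365, 0.9906, 1.141], [0.0, 0.0, 0.0, 1.0]]}
wrist {'K': [[388.6409, 0.0, 315.8094], [0.0, 388.6409, 238.4172], [0.0, 0.0, 1.0]], 'pose': [[-0.2828, -0.918, -0.2781, 0.1153], [0.9592, -0.2701, -0.084, -0.6699], [0.0021, -0.2905, 0.9569, 0.3839], [0.0, 0.0, 0.0, 1.0]]}
{'t': 0.15, 'q': array([-9.95905043e-01,  3.59216789e-01,  1.12731402e-02, -2.36094596e-04,
       -1.22409221e+00, -2.88083577e-01]), 'qd': array([ 0.00228411, -0.00208732,  0.00328616, -0.000955  , -0.00096105,
        0.00038391]), 'joint_efforts': array([-1.46977502e-03, -5.83275568e+01,  2.93292081e+01,  7.00133711e+00,
        8.79495987e-03, -1.14109789e-04]), 'eef_pos': array([ 0.19080747, -0.64709088,  0.22584651]), 'ee_rot': array([ 3.14034113e+00, -1.39373138e-04, -2.85486522e+00]), 'force': array([0.85834964, 0.53933718, 0.09419185]), 'moment': array([-0.0160633 , -0.02475583,  0.04181366]), 'width': 0.08754572277573706} 0.0188
```

View pics/top0.png

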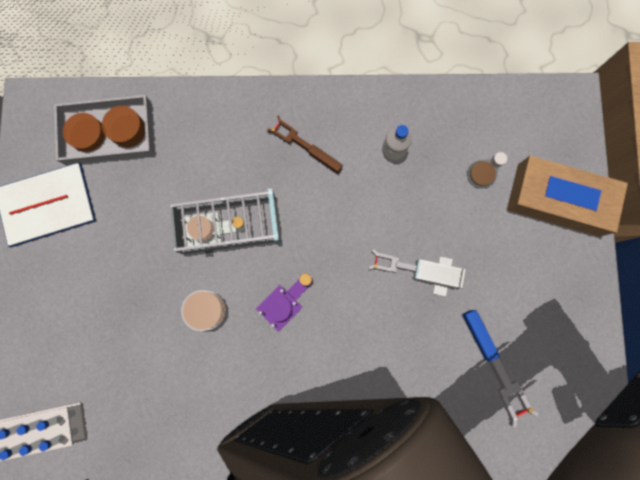

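View pics/side0.png

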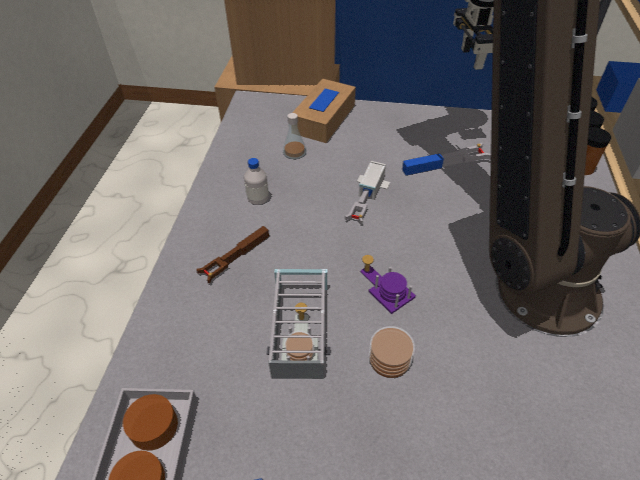

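View pics/wrist0.png

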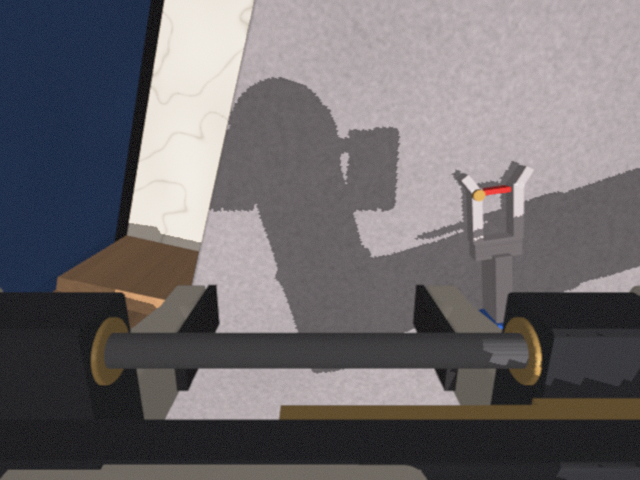

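Three rod-like things in the top view: the brown one at (305,145), the big loose one with blue handle at (490,360), and the one in the white holder at (400,265). The last is meant, as it's not brown, is the smaller, and has its handle in the holder. For the carrier, the one in the bay at (215,226) is meant; the purple one at (285,300) is not. I'll enlarge to confirm.

Run:
```python
import cv2,numpy as np
t=cv2.imread('pics/top0.png'); s=cv2.imread('pics/side0.png')
a=cv2.resize(t[235:310,355:480],None,fx=6,fy=6,interpolation=2)
cv2.imwrite('pics/c1.png',a)
b=cv2.resize(t[180:260,160:290],None,fx=6,fy=6,interpolation=2)
cv2.imwrite('pics/c2.png',b)
cv2.imwrite('pics/c3.png',cv2.resize(s[150:240,330:410],None,fx=6,fy=6,interpolation=2))
cv2.imwrite('pics/c4.png',cv2.resize(s[260:385,255:345],None,fx=5-.3,fy=5-.3,interpolation=2))
```

```text
(no output)
```

View pics/c1.png

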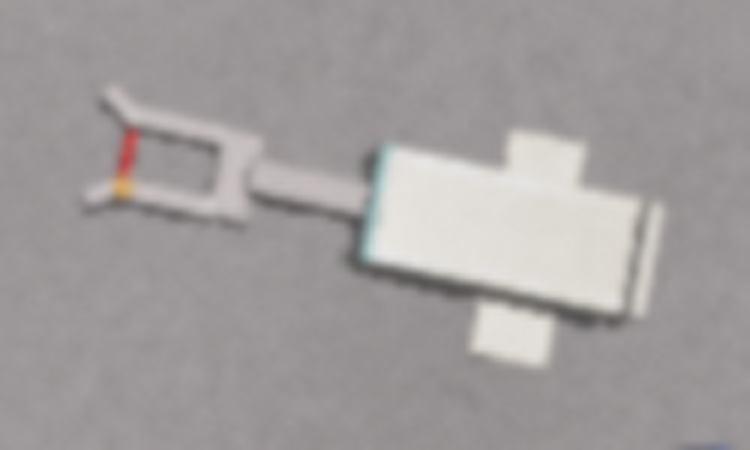

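View pics/c2.png

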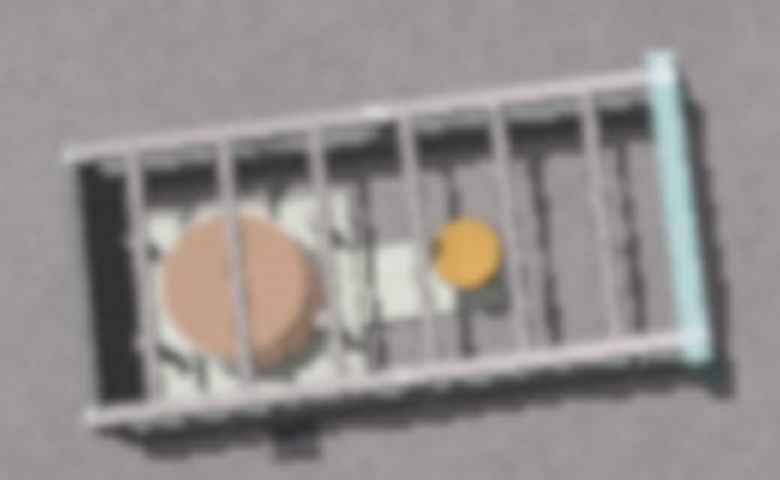

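View pics/c3.png

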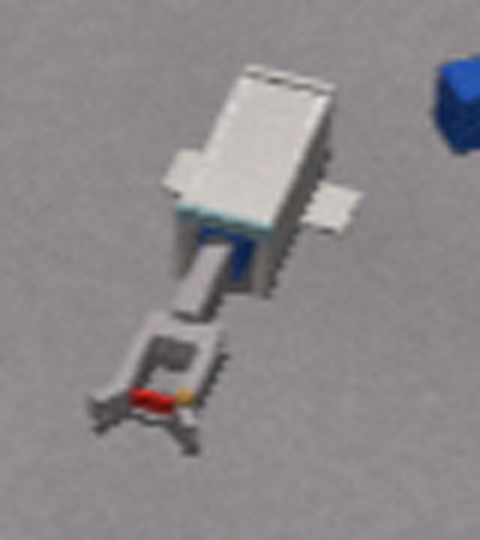

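View pics/c4.png

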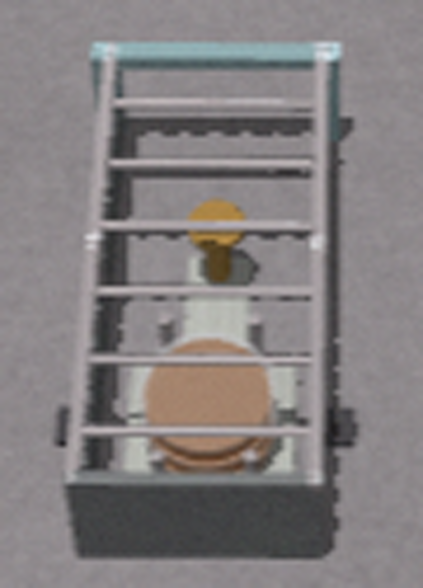

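The crop confirms it: grey steel hook with a red latch, and a blue handle inside the white holder. The bay's carrier has a pale tongue with the brass head at (237,222). Next I'll turn these into positions.

```bash
cat >> h.py <<'E'
def ray(n,u,v,cal=None):
    c=cal or get_calibration(n);K=np.array(c['K']);T=np.array(c['pose'])
    d=np.array([(u-K[0,2])/K[0,0],-(v-K[1,2])/K[1,1],-1.]); return T[:3,3],T[:3,:3]@d
def pl(n,u,v,z,cal=None):
    o,d=ray(n,u,v,cal); return o+d*(z-o[2])/d[2]
def proj(n,P,cal=None):
    c=cal or get_calibration(n);K=np.array(c['K']);T=np.array(c['pose'])
    p=T[:3,:3].T@(np.array(P)-T[:3,3]); return np.array([K[0,2]+K[0,0]*p[0]/-p[2],K[1,2]-K[1,1]*p[1]/-p[2]])
def cr(p,off,s): return (p[0]+.5)/s-.5+off[0],(p[1]+.5)/s-.5+off[1]
E
python3 - <<'E'
from h import *
def go(n,off,s,lst):
    for nm,p,z in lst:
        print(n,nm,np.round(pl(n,*cr(p,off,s),z)*1000,1)[:2])
go('top',(355,235),6,[('gold',(123,187),.02),('latchend',(129,130),.02),('jawA',(108,90),.02),('jawB',(88,200),.02),('neckfront',(258,178),.026),('neckhold',(365,198),.026),
 ('hmA',(383,145),.044),('hmB',(366,262),.044),('hrA',(641,200),.044),('hrB',(622,315),.044),('throatA',(220,148),.02),('throatB',(212,205),.02)])
go('side',(330,150),6,[('gold',(184,397),.02),('latchend',(136,397),.02),('neckhold',(213,245),.026),('neckfront',(188,312),.026),('hmA',(177,207),.044),('hmB',(272,227),.044),('hrA',(247,75),.044),('hrB',(333,92),.044)])
go('top',(160,180),6,[('barA',(660,52),.066),('barB',(698,360),.066),('railTL',(68,155),.066),('railBL',(93,417),.066),('railTR',(655,75),.066),('railBR',(690,338),.066),('head',(468,253),.045)])
go('side',(255,260),4.7,[('barA',(92,48),.066),('barB',(340,48),.066),('head',(217,223),.045),('backA',(68,485),.06),('backB',(335,485),.06)])
E
```

```text
top gold [ 460.6 -168.7]
top latchend [ 482.9 -171.6]
top jawA [ 498.8 -163.7]
top jawB [ 455.7 -154.9]
top neckfront [ 463.1 -220.5]
top neckhold [ 454.9 -261.7]
top hmA [ 473.7 -265.8]
top hmB [ 429.  -257.7]
top hrA [ 451.6 -363.5]
top hrB [ 408.  -354.1]
top throatA [ 475.5 -206.9]
top throatB [ 453.3 -203.2]
side gold [ 460.8 -173.6]
side latchend [ 481.7 -170.8]
side neckhold [ 456.  -266.7]
side neckfront [ 463.5 -221.1]
side hmA [ 473.7 -270.1]
side hmB [ 430.  -262.4]
side hrA [ 449.1 -367.7]
side hrB [ 407.9 -360.6]
top barA [637.1  74. ]
top barB [518.1  59.1]
top railTL [599.1 298.8]
top railBL [498.6 286.1]
top railTR [628.1  75.9]
top railBR [526.5  62.2]
top head [563.7 150. ]
side barA [637.7  69.6]
side barB [519.  54.]
side head [564.3 147.8]
side backA [602.1 296.5]
side backB [490.9 282. ]
```

```bash
cat >> h.py <<'E'
from scipy.spatial.transform import Rotation as Rn
def plan(xyz,yawdeg,cmd=None):
    s=get_state(); p=s['eef_pos'] if cmd is None else np.array(cmd[:3])
    r=Rn.from_euler('xyz',s['ee_rot'] if cmd is None else [np.pi,0,np.radians(cmd[3])])
    rt=Rn.from_euler('xyz',[np.pi,0,np.radians(yawdeg)])
    sl=r.inv().apply(np.array(xyz)-p)/.5
    print('slide',np.round(sl,4).tolist(),'turn',np.round((r.inv()*rt).as_rotvec()/2/np.pi,4).tolist(),'dist',np.round(np.linalg.norm(sl)*500))
def st():
    s=get_state(); print('t',round(s['t'],2),'p',np.round(s['eef_pos']*1000,1),'rpy',np.round(np.degrees(s['ee_rot']),2),'F',np.round(s['force'],1),'w',round(s['width']*1000,1),'q',np.round(s['q'],2))
E
python3 - <<'E'
from h import *
for nm,u,v in(('bottlefoot',397,158),('flaskfoot',482,174),('dishes',204,311),('purplepin',306,280)): print(nm,np.round(pl('top',u,v,.0)*1000))
for nm,u,v in(('bottlefoot',258,196),('flaskfoot',294,150)): print(nm,np.round(pl('side',u,v,.0)*1000))
st(); plan([.459,-.239,.14],-100.7)
E
```

```text
bottlefoot [ 727. -231.    0.]
flaskfoot [ 685. -438.    0.]
dishes [360. 234.   0.]
purplepin [430.  -6.   0.]
bottlefoot [ 750. -233.    0.]
flaskfoot [ 687. -448.    0.]
t 0.15 p [ 190.8 -647.1  225.8] rpy [ 1.7993e+02 -1.0000e-02 -1.6357e+02] F [0.9 0.5 0.1] w 87.5 q [-1.    0.36  0.01 -0.   -1.22 -0.29]
slide [-0.7453, 0.6309, 0.1724] turn [0.0002, 0.0001, -0.1746] dist 496.0
```

```bash
R='x'; python3 -m crank '[{"turn":[0,0,-0.1746],"slide":[-0.745,0.631,0.05],"fingers":1},{"turn":[0,0,-0.1746],"slide":[-0.745,0.631,0.05],"fingers":1},{"turn":[0,0,-0.1746],"slide":[-0.745,0.631,0.05],"fingers":1},{"turn":[0,0,-0.1746],"slide":[-0.745,0.631,0.05],"fingers":1},{"turn":[0,0,-0.1746],"slide":[-0.745,0.631,0.05],"fingers":1}]'; python3 -c "
from h import *
st(); plan([.459,-.239,.14],-100.7)"
```

```text
t: 0.57
eef_pos: [0.3056, -0.4718, 0.2155]
ee_rot: [3.141, 0.0, -2.224]
force: [1.6, -0.6, -0.1]
width: 0.0875
t 0.57 p [ 305.6 -471.8  215.5] rpy [ 179.98    0.   -127.43] F [ 1.6 -0.6 -0.1] w 87.5 q [-0.65  0.18 -0.26 -0.   -1.13 -0.01]
slide [-0.5562, 0.0393, 0.1511] turn [0.0001, 0.0, -0.0743] dist 289.0
```

```bash
python3 -m crank '[{"turn":[0,0,-0.0743],"slide":[-0.55,0.04,0.15],"fingers":1},{"turn":[0,0,-0.0743],"slide":[-0.55,0.04,0.15],"fingers":1},{"turn":[0,0,-0.0743],"slide":[-0.55,0.04,0.15],"fingers":1},{"turn":[0,0,-0.0743],"slide":[-0.55,0.04,0.15],"fingers":1},{"turn":[0,0,-0.0743],"slide":[-0.55,0.04,0.15],"fingers":1}]'; python3 -c "
from h import *
st(); plan([.459,-.239,.14],-100.7)"
```

```text
t: 0.98
eef_pos: [0.417, -0.3042, 0.1609]
ee_rot: [-3.141, 0.0, -1.757]
force: [0.4, -0.5, 0.1]
width: 0.0874
t 0.98 p [ 417.  -304.2  160.9] rpy [-179.97    0.   -100.67] F [ 0.4 -0.5  0.1] w 87.4 q [-0.25  0.15 -0.43 -0.   -0.99  0.06]
slide [-0.1437, -0.0584, 0.0419] turn [-0.0001, 0.0, 0.0001] dist 80.0
```

```bash
python3 -m crank '[{"turn":[0,0,0],"slide":[-0.14,-0.058,0.04],"fingers":1},{"turn":[0,0,0],"slide":[-0.14,-0.058,0.04],"fingers":1},{"turn":[0,0,0],"slide":[-0.14,-0.058,0.04],"fingers":1}]'; python3 -c "
from h import *
st(); save('wrist','w1.png'); save('top','t1.png');st();print(get_calibration('wrist')['pose'].tolist())"
```

```text
t: 1.23
eef_pos: [0.4602, -0.2387, 0.1396]
ee_rot: [3.14, 0.001, -1.759]
force: [-0.1, 0.2, 0.5]
width: 0.0878
t 1.23 p [ 460.2 -238.7  139.6] rpy [ 1.7992e+02  3.0000e-02 -1.0078e+02] F [-0.1  0.2  0.5] w 87.8 q [-0.1   0.18 -0.45 -0.   -0.94 -0.09]
t 1.33 p [ 458.6 -241.5  140.7] rpy [ 179.92   -0.   -100.83] F [-0.3 -0.5  0.1] w 87.9 q [-0.11  0.18 -0.45 -0.   -0.94 -0.08]
[[-0.9821897143333149, -0.18021802448158628, -0.053149117676549014, 0.44406821162181653], [0.18788469448780365, -0.9395622280620732, -0.28622047651462246, -0.3193175164928269], [0.001645185419931809, -0.29110871380119707, 0.9566885648495788, 0.29889421640342695], [0.0, 0.0, 0.0, 1.0]]
```

View pics/w1.png

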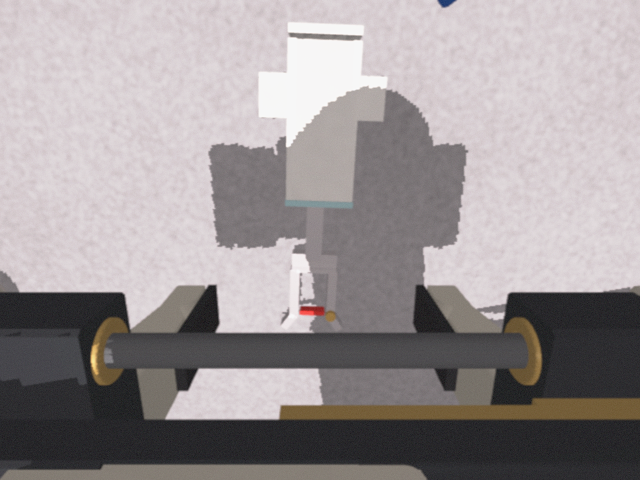

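```bash
python3 -c "
from h import *
for nm,u,v,z in [('neckhold',316,208,.026),('neckfront',313.5,254,.026),('latchL',301,310,.02),('gold',330.5,315,.02),('hmL',286.5,205,.044),('hmR',352,206,.044),('hrL',289,27,.044),('hrR',362.5,28,.044)]: print(nm,np.round(pl('wrist',u,v,z)*1000,1)[:2])
st(); print(np.round(proj('wrist',get_state()['eef_pos'])))"
```

```text
neckhold [ 454.8 -260. ]
neckfront [ 463.2 -226.1]
latchL [ 482.3 -179.7]
gold [ 460.1 -170.9]
hmL [ 473.1 -269.7]
hmR [ 430.2 -260.8]
hrL [ 449.3 -373.7]
hrR [ 406.9 -365.1]
t 1.33 p [ 458.6 -241.5  140.7] rpy [ 179.92   -0.   -100.83] F [-0.3 -0.5  0.1] w 87.9 q [-0.11  0.18 -0.45 -0.   -0.94 -0.08]
[316. 304.]
```

```bash
python3 -m crank '[{"turn":[0,0,0],"slide":[0,0,0.07],"fingers":1},{"turn":[0,0,0],"slide":[0,0,0.14],"fingers":1},{"turn":[0,0,0],"slide":[0,0,0.21],"fingers":1},{"turn":[0,0,0],"slide":[0,0,0.25],"fingers":1},{"turn":[0,0,0],"slide":[0,0,0.27],"fingers":1}]' 30; python3 -c "
from h import *
st()"
```

```text
t: 1.75
eef_pos: [0.4558, -0.2436, 0.0036]
ee_rot: [3.137, -0.0, -1.765]
force: [-0.2, -0.2, -0.1]
width: 0.0878
t 1.75 p [ 455.8 -243.6    3.6] rpy [ 1.7976e+02 -1.0000e-02 -1.0112e+02] F [-0.2 -0.2 -0.1] w 87.8 q [-0.11  0.36 -0.59 -0.   -0.62 -0.08]
```

```bash
python3 -m crank '[{"turn":[0,0,0],"slide":[0,0,0],"fingers":-1},{"turn":[0,0,0],"slide":[0,0,0],"fingers":-1},{"turn":[0,0,0],"slide":[0,0,0],"fingers":-1},{"turn":[0,0,0],"slide":[0,0,0],"fingers":-1},{"turn":[0,0,0],"slide":[0,0,0],"fingers":-1}]' 30; python3 -m crank '[{"turn":[0,0,0],"slide":[0,0,0],"fingers":-1},{"turn":[0,0,0],"slide":[0,0,0],"fingers":-1},{"turn":[0,0,0],"slide":[0,0,0],"fingers":-1}]' 30;python3 -c "
from h import *
st();plan([.459+.027,-.241+.120,.0045],-102)"
```

```text
t: 2.17
eef_pos: [0.4592, -0.2431, 0.0076]
ee_rot: [-3.139, 0.0, -1.763]
force: [-0.7, 0.5, -0.3]
width: 0.0596
t: 2.42
eef_pos: [0.4584, -0.2429, 0.0066]
ee_rot: [-3.141, 0.0, -1.763]
force: [-0.2, -0.9, -0.9]
width: 0.0399
t 2.42 p [ 458.4 -242.9    6.6] rpy [-179.96    0.   -101.  ] F [-0.2 -0.9 -0.9] w 39.9 q [-0.11  0.36 -0.59  0.   -0.62 -0.08]
slide [-0.2498, -0.0076, 0.0043] turn [-0.0001, 0.0, 0.0028] dist 125.0
```

```bash
python3 -m crank '[{"turn":[0,0,0],"slide":[0,0,0],"fingers":-1},{"turn":[0,0,0],"slide":[0,0,0],"fingers":-1},{"turn":[0,0,0],"slide":[0,0,0],"fingers":-1},{"turn":[0,0,0],"slide":[0,0,0],"fingers":-1},{"turn":[0,0,0],"slide":[0,0,0],"fingers":-1}]' 30;python3 -c "
from h import *
st()"
```

```text
t: 2.83
eef_pos: [0.4584, -0.2429, 0.0062]
ee_rot: [-3.142, -0.0, -1.763]
force: [0.7, 0.9, 0.6]
width: 0.0117
t 2.83 p [ 458.4 -242.9    6.2] rpy [-179.99   -0.   -101.01] F [0.7 0.9 0.6] w 11.7 q [-0.11  0.36 -0.59  0.   -0.62 -0.08]
```

```bash
python3 -m crank '[{"turn":[0,0,0],"slide":[-0.04,-0.001,0],"fingers":-1},{"turn":[0,0,0],"slide":[-0.09,-0.003,0],"fingers":-1},{"turn":[0,0,0],"slide":[-0.15,-0.005,0],"fingers":-1},{"turn":[0,0,0],"slide":[-0.21,-0.007,0],"fingers":-1},{"turn":[0,0,0],"slide":[-0.26,-0.008,0],"fingers":-1}]' 30;python3 -c "
from h import *
st();plan([.575,-.06,.006],-92);save('wrist','w2.png')"
```

```text
t: 3.25
eef_pos: [0.487, -0.1148, 0.0062]
ee_rot: [3.141, -0.0, -1.763]
force: [-0.5, -2.1, 0.4]
width: 0.0117
t 3.25 p [ 487.  -114.8    6.2] rpy [ 1.7998e+02 -2.0000e-02 -1.0102e+02] F [-0.5 -2.1  0.4] w 11.7 q [ 0.16  0.34 -0.63  0.   -0.6  -0.35]
slide [-0.1413, -0.1518, 0.0003] turn [0.0, -0.0, -0.0251] dist 104.0
```

View pics/w2.png

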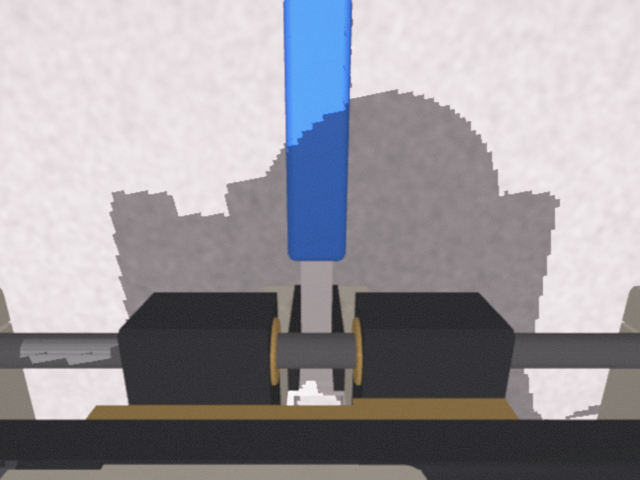

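The handle, running from (318,0) to (316,258), is now out of the holder. Next I'll slide the rod over to the bay's approach line.

```bash
python3 -m crank '[{"turn":[0,0,-0.004],"slide":[-0.024,-0.025,0],"fingers":-1},{"turn":[0,0,-0.01],"slide":[-0.056,-0.06,0],"fingers":-1},{"turn":[0,0,-0.017],"slide":[-0.09,-0.097,0],"fingers":-1},{"turn":[0,0,-0.022],"slide":[-0.12,-0.13,0],"fingers":-1},{"turn":[0,0,-0.025],"slide":[-0.141,-0.152,0],"fingers":-1}]' 30;python3 -m crank '[{"turn":[0,0,0],"slide":[0,0,0],"fingers":-1},{"turn":[0,0,0],"slide":[0,0,0.004],"fingers":-1},{"turn":[0,0,0],"slide":[0,0,0.004],"fingers":0},{"turn":[0,0,0],"slide":[0,0,0.004],"fingers":0},{"turn":[0,0,0],"slide":[0,0,0.004],"fingers":0}]' ;python3 -c "
from h import *
st()"
```

```text
t: 3.72
eef_pos: [0.5759, -0.0609, 0.0062]
ee_rot: [3.141, -0.001, -1.603]
force: [-5.1, -6.2, 10.1]
width: 0.0116
t: 4.13
eef_pos: [0.574, -0.0618, 0.004]
ee_rot: [3.141, 0.0, -1.607]
force: [0.3, -0.5, 0.1]
width: 0.0266
t 4.13 p [574.  -61.8   4. ] rpy [179.95   0.   -92.07] F [ 0.3 -0.5  0.1] w 26.6 q [ 0.23  0.44 -0.46 -0.   -0.68 -0.27]
```

```bash
python3 -m crank '[{"turn":[0,0,0],"slide":[0,0,0],"fingers":0},{"turn":[0,0,0],"slide":[0,0,0],"fingers":0},{"turn":[0,0,0],"slide":[0,0,-0.06],"fingers":0.2},{"turn":[0,0,0],"slide":[0.08,0,-0.14],"fingers":0.2},{"turn":[0,0,0],"slide":[0.16,0,-0.2],"fingers":0.2}]' ;python3 -m crank '[{"turn":[0,0,0],"slide":[0.06,0,0],"fingers":0.3}]'; python3 -c "
from h import *
save('wrist','w3.png');save('top','t3.png');im=cv2.imread('pics/t3.png')
cv2.imwrite('pics/t3c.png',cv2.resize(im[150:340,200:440],None,fx=3,fy=3,interpolation=2));st();np.save('wc.npy',get_calibration('wrist')['pose'])"
```

```text
t: 4.55
eef_pos: [0.5728, -0.1229, 0.0909]
ee_rot: [3.141, -0.0, -1.603]
force: [1.6, 0.1, -0.8]
width: 0.0514
t: 4.63
eef_pos: [0.5748, -0.1545, 0.0953]
ee_rot: [-3.134, -0.001, -1.603]
force: [1.4, -0.6, 1.3]
width: 0.0546
t 4.73 p [ 571.9 -156.5   91.1] rpy [-179.87   -0.    -92.2 ] F [-1.2  1.6 -0.7] w 56.2 q [ 0.06  0.34 -0.35  0.   -0.88 -0.1 ]
```

View pics/w3.png

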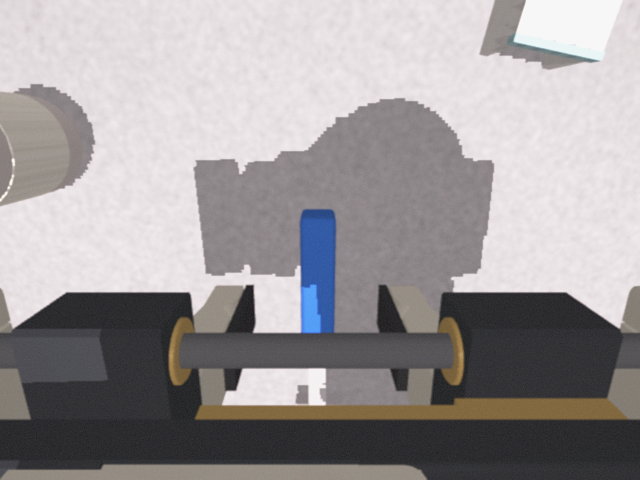

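View pics/t3c.png

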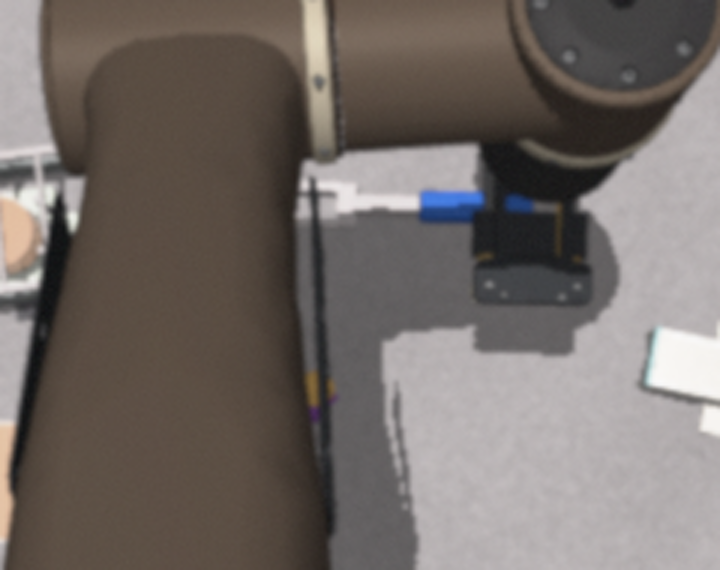

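```bash
python3 -c "
from h import *
c=get_calibration('wrist');print(np.round(np.array(c['pose'])[:3,3],3))
for nm,u,v,z in [('tailtop',318,220,.028),('tailbot',318,211,.0),('L1',302,225,.028),('R1',334,225,.028),('L2',301,330,.028),('R2',335,330,.028)]: print(nm,np.round(pl('wrist',u,v,z)*1000,1)[:2])
for nm,u,v,z in [('blueEndTop',420/3+200,205/3+150,.028),('tail?',531/3+200,207/3+150,.028)]: print(nm,np.round(pl('top',u,v,z)*1000,1)[:2])
st()"
```

```text
[ 0.569 -0.236  0.249]
tailtop [ 569.9 -179.5]
tailbot [ 569.8 -178.5]
L1 [ 579.4 -176.9]
R1 [ 560.6 -176.1]
L2 [ 583.4 -107.3]
R2 [ 561.6 -106.5]
blueEndTop [572.6 -87.9]
tail? [ 570.2 -175. ]
t 4.73 p [ 571.9 -156.5   91.1] rpy [-179.87   -0.    -92.2 ] F [-1.2  1.6 -0.7] w 56.2 q [ 0.06  0.34 -0.35  0.   -0.88 -0.1 ]
```

```bash
python3 -m crank '[{"turn":[0,0,0],"slide":[0.016,0.003,0],"fingers":0.3},{"turn":[0,0,0],"slide":[0.016,0.003,0.05],"fingers":0.3},{"turn":[0,0,0],"slide":[0.016,0.003,0.12],"fingers":0.3},{"turn":[0,0,0],"slide":[0.016,0.003,0.172],"fingers":0.3},{"turn":[0,0,0],"slide":[0.016,0.003,0.172],"fingers":0}]' 60;python3 -c "
from h import *
st()"
```

```text
t: 5.15
eef_pos: [0.5694, -0.1611, 0.0014]
ee_rot: [3.139, -0.001, -1.604]
force: [0.1, 0.1, 1.0]
width: 0.0539
t 5.15 p [ 569.4 -161.1    1.4] rpy [ 1.7986e+02 -4.0000e-02 -9.1920e+01] F [0.1 0.1 1. ] w 53.9 q [ 0.05  0.46 -0.43  0.   -0.69 -0.09]
```

```bash
python3 -m crank '[{"turn":[0,0,0],"slide":[0.006,0,-0.009],"fingers":0},{"turn":[0,0,0],"slide":[0.006,0,-0.009],"fingers":-1},{"turn":[0,0,0],"slide":[0.006,0,-0.009],"fingers":-1},{"turn":[0,0,0],"slide":[0.006,0,-0.009],"fingers":-1},{"turn":[0,0,0],"slide":[0.006,0,-0.009],"fingers":-1}]' 60;python3 -m crank '[{"turn":[0,0,0],"slide":[0,0,0],"fingers":-1},{"turn":[0,0,0],"slide":[0,0,0],"fingers":-1},{"turn":[0,0,0],"slide":[0,0,0],"fingers":-1}]' 60;python3 -c "
from h import *
st()"
```

```text
t: 5.57
eef_pos: [0.5701, -0.1642, 0.0084]
ee_rot: [-3.141, 0.0, -1.606]
force: [0.1, -0.6, 0.2]
width: 0.0226
t: 5.82
eef_pos: [0.57, -0.1642, 0.0084]
ee_rot: [-3.141, 0.0, -1.606]
force: [-0.6, 0.4, 1.1]
width: 0.0217
t 5.82 p [ 570.  -164.2    8.4] rpy [-179.99    0.    -92.  ] F [-0.6  0.4  1.1] w 21.7 q [ 0.05  0.45 -0.42 -0.   -0.7  -0.08]
```

```bash
python3 -c "
from h import *
plan([.6024,-.1386,.0105],-82.6)"
```

```text
slide [-0.0534, -0.063, -0.0042] turn [-0.0, 0.0, -0.0261] dist 41.0
```

```bash
python3 -m crank '[{"turn":[0,0,0],"slide":[0,0,-0.004],"fingers":-1},{"turn":[0,0,-0.009],"slide":[-0.018,-0.021,-0.004],"fingers":-1},{"turn":[0,0,-0.018],"slide":[-0.036,-0.042,-0.004],"fingers":-1},{"turn":[0,0,-0.026],"slide":[-0.053,-0.063,-0.004],"fingers":-1},{"turn":[0,0,-0.026],"slide":[-0.053,-0.063,-0.004],"fingers":-1}]' 60;python3 -c "
from h import *
save('side','s4.png');save('top','t4.png');st();im=cv2.imread('pics/s4.png')
cv2.imwrite('pics/s4c.png',cv2.resize(im[180:390,240:400],None,fx=3.5-.7,fy=3.5-.7,interpolation=2))
im=cv2.imread('pics/t4.png')
cv2.imwrite('pics/t4c.png',cv2.resize(im[150:290,160:420],None,fx=3,fy=3,interpolation=2))"
```

```text
t: 6.23
eef_pos: [0.6041, -0.1378, 0.0101]
ee_rot: [-3.141, -0.0, -1.438]
force: [0.5, -1.1, -2.4]
width: 0.0212
t 6.33 p [ 601.9 -138.6    9.7] rpy [ 1.7993e+02  1.0000e-02 -8.2670e+01] F [ 0.1  0.2 -2.1] w 21.6 q [ 0.09  0.48 -0.36 -0.   -0.73  0.04]
```

View pics/s4c.png

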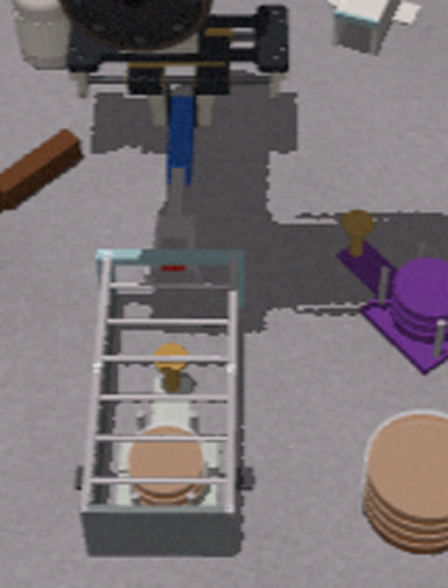

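View pics/t4c.png

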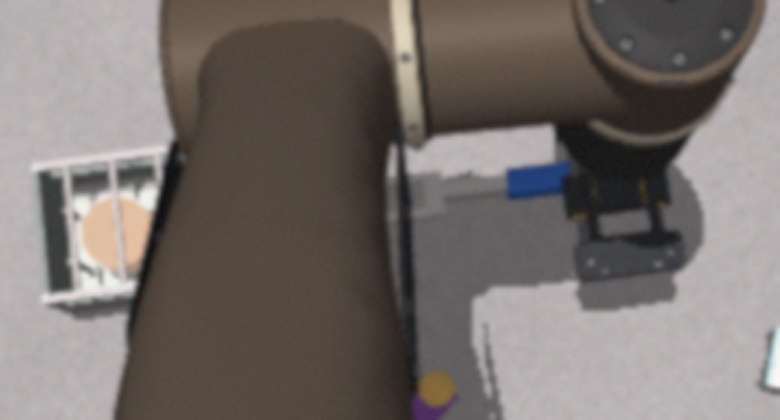

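Run:
```python
from h import *
im=cv2.imread('pics/s4.png')
cv2.imwrite('pics/s4d.png',cv2.resize(im[235:325,270:335],None,fx=8,fy=6.6,interpolation=2))
for nm,p,z in [('latch',(173,267),.021),('handleend',(178,184),.029),('head',(171,353),.045)]:
  print(nm,np.round(pl('side',*cr(p,(240,180),2.8),z)*1000,1))
```

```text
latch [581.3  41.9  21. ]
handleend [590.9 -43.8  29. ]
head [564.9 144.5  45. ]
```

View pics/s4d.png

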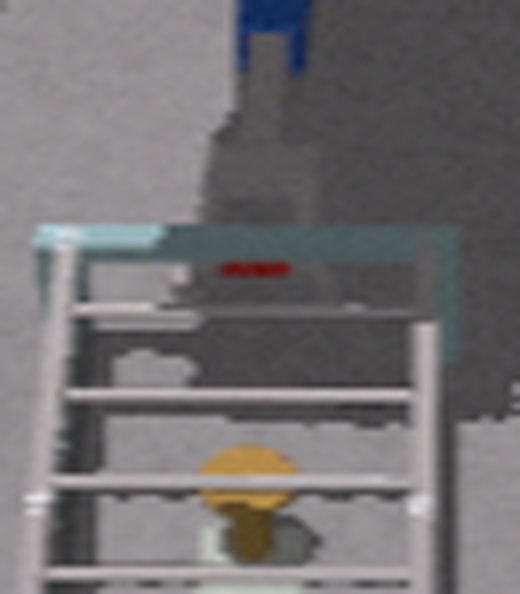

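```bash
python3 -m crank '[{"turn":[0,0,0],"slide":[-0.03,0.002,0],"fingers":-1},{"turn":[0,0,0],"slide":[-0.07,0.004,0],"fingers":-1},{"turn":[0,0,0],"slide":[-0.11,0.004,0],"fingers":-1},{"turn":[0,0,0],"slide":[-0.14,0.004,0],"fingers":-1},{"turn":[0,0,0],"slide":[-0.14,0.004,0],"fingers":-1}]' 60;python3 -c "
from h import *
save('side','s5.png');st();im=cv2.imread('pics/s5.png')
cv2.imwrite('pics/s5d.png',cv2.resize(im[235:325,270:335],None,fx=8,fy=6.6,interpolation=2))"
```

```text
t: 6.75
eef_pos: [0.5903, -0.0681, 0.0101]
ee_rot: [3.141, 0.0, -1.442]
force: [0.1, -0.0, -2.3]
width: 0.0217
t 6.8 p [590.5 -68.9  10.2] rpy [ 1.7995e+02  1.0000e-02 -8.2620e+01] F [ 0.8 -0.3 -2.3] w 21.7 q [ 0.21  0.45 -0.41 -0.   -0.71 -0.08]
```

View pics/s5d.png

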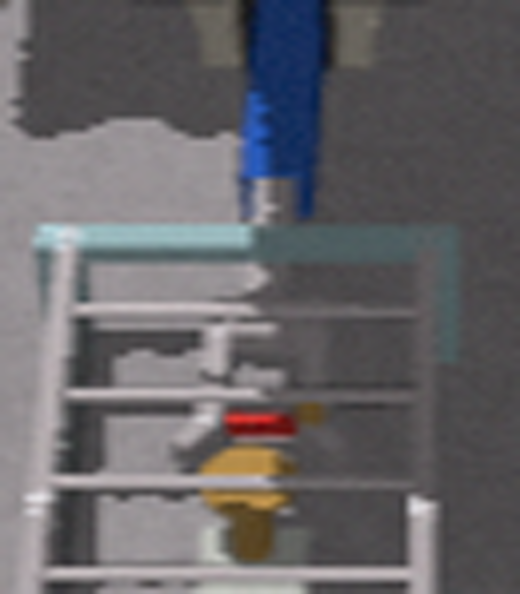

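Run:
```python
from h import *
f=lambda x,y:((x+.5)/8-.5+270,(y+.5)/6.6-.5+235)
for nm,p,z in [('latch',(262,423),.022),('redL',(228,425),.022),('redR',(297,423),.022),('gold',(312,411),.026),('handleend',(277,180),.03),('head',(250,478),.045),('stem',(252,540),.012)]:
  print(nm,np.round(pl('side',*f(*p),z)*1000,1))
```

```text
latch [568.1 109.4  22. ]
redL [577.5 111.5  22. ]
redR [558.2 108.1  22. ]
gold [554.2 105.4  26. ]
handleend [580.    8.5  30. ]
head [564.2 147.7  45. ]
stem [564.5 150.3  12. ]
```

```bash
python3 -m crank '[{"turn":[0,0,0],"slide":[-0.03,0,0],"fingers":-1},{"turn":[0,0,0],"slide":[-0.055,0,0],"fingers":-1},{"turn":[0,0,0],"slide":[-0.08,0,0],"fingers":-1},{"turn":[0,0,0],"slide":[-0.1,0,0],"fingers":-1},{"turn":[0,0,0],"slide":[-0.12,0,0],"fingers":-1}]' 60;python3 -c "
from h import *
save('side','s6.png');st();im=cv2.imread('pics/s6.png')
cv2.imwrite('pics/s6d.png',cv2.resize(im[235:325,270:335],None,fx=8,fy=6.6,interpolation=2))"
```

```text
t: 7.22
eef_pos: [0.5829, -0.0105, 0.0102]
ee_rot: [3.14, -0.001, -1.442]
force: [-0.4, -7.8, -2.2]
width: 0.0217
t 7.27 p [582.6  -9.2  10.1] rpy [ 1.7988e+02 -5.0000e-02 -8.2600e+01] F [-1.9 -3.5 -2.7] w 21.4 q [ 0.32  0.44 -0.44  0.   -0.7  -0.19]
```

View pics/s6d.png

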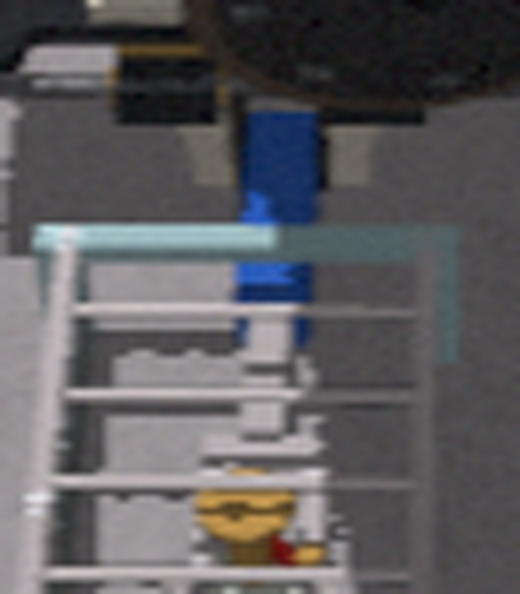

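```bash
python3 -m crank '[{"turn":[0,0,0],"slide":[-0.01,0,0],"fingers":-1},{"turn":[0,0,0],"slide":[-0.02,0,0],"fingers":-1},{"turn":[0,0,0],"slide":[-0.02,0,0],"fingers":-1}]' 60;python3 -c "
from h import *
st()"
```

```text
t: 7.52
eef_pos: [0.5821, 0.0004, 0.0101]
ee_rot: [3.141, 0.0, -1.442]
force: [0.9, 2.8, -2.7]
width: 0.0211
t 7.52 p [5.821e+02 4.000e-01 1.010e+01] rpy [ 1.7998e+02  2.0000e-02 -8.2640e+01] F [ 0.9  2.8 -2.7] w 21.1 q [ 0.34  0.43 -0.44 -0.   -0.69 -0.21]
```

```bash
python3 -m crank '[{"turn":[0,0,0],"slide":[-0.006,0,0],"fingers":-1},{"turn":[0,0,0],"slide":[-0.012,0,0],"fingers":-1},{"turn":[0,0,0],"slide":[-0.012,0,0],"fingers":-1}]' 60;python3 -c "
from h import *
save('side','s7.png');st();im=cv2.imread('pics/s7.png')
cv2.imwrite('pics/s7d.png',cv2.resize(im[235:325,270:335],None,fx=8,fy=6.6,interpolation=2))"
```

```text
t: 7.77
eef_pos: [0.582, 0.0063, 0.0104]
ee_rot: [-3.141, 0.0, -1.442]
force: [-0.3, -0.1, -2.0]
width: 0.0222
t 7.82 p [582.    6.1  10.4] rpy [-1.7996e+02  2.0000e-02 -8.2640e+01] F [-0.2 -0.4 -2.4] w 21.4 q [ 0.35  0.43 -0.44 -0.   -0.69 -0.22]
```

View pics/s7d.png

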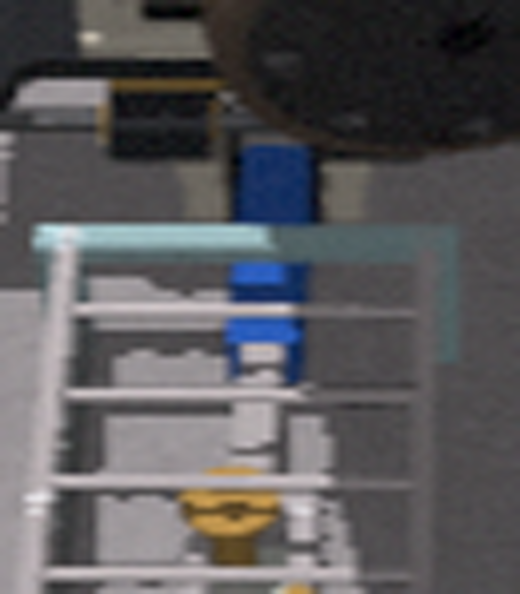

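```bash
python3 -c "
from h import *
im=cv2.imread('pics/s7.png')
cv2.imwrite('pics/s7e.png',cv2.resize(im[285:345,270:335],None,fx=10,fy=9,interpolation=2))
f=lambda x,y:((x+.5)/8-.5+270,(y+.5)/6.6-.5+235)
for nm,p,z in [('gold',(298,590),.026),('head',(232,505),.045)]: print(nm,np.round(pl('side',*f(*p),z)*1000,1))
"
```

```text
gold [546.8 177.   26. ]
head [567.3 158.8  45. ]
```

View pics/s7e.png

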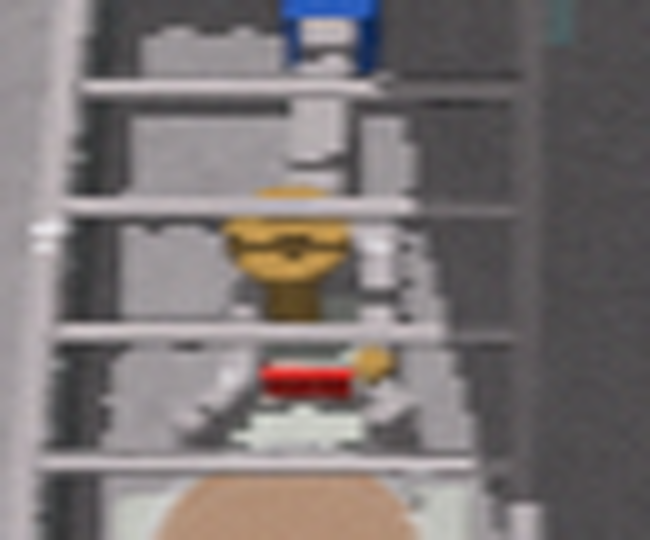

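The red bar is across the mouth at crop (307,380), behind the pin stem at (293,300), so the latch is shut. I'll hold briefly, then start the pull.

```bash
python3 -m crank '[{"turn":[0,0,0],"slide":[0,0,0],"fingers":-1},{"turn":[0,0,0],"slide":[0,0,0],"fingers":-1},{"turn":[0,0,0],"slide":[0.014,0,0],"fingers":-1},{"turn":[0,0,0],"slide":[0.028,0,0],"fingers":-1},{"turn":[0,0,0],"slide":[0.042,0,0],"fingers":-1}]' 60;python3 -m crank '[{"turn":[0,0,0],"slide":[0.01,0,0],"fingers":-1},{"turn":[0,0,0],"slide":[0.024,0,0],"fingers":-1},{"turn":[0,0,0],"slide":[0.04,0,0],"fingers":-1},{"turn":[0,0,0],"slide":[0.054,0,0],"fingers":-1},{"turn":[0,0,0],"slide":[0.06,0,0],"fingers":-1}]' 60;python3 -c "
from h import *
save('side','s8.png');st();im=cv2.imread('pics/s8.png')
cv2.imwrite('pics/s8d.png',cv2.resize(im[235:385,250:345],None,fx=5,fy=4,interpolation=2))"
```

```text
t: 8.23
eef_pos: [0.5845, -0.0157, 0.0102]
ee_rot: [-3.141, 0.0, -1.442]
force: [0.1, 1.8, -2.7]
width: 0.0219
t: 8.65
eef_pos: [0.5882, -0.046, 0.0102]
ee_rot: [3.141, -0.0, -1.443]
force: [-0.2, 2.7, -2.3]
width: 0.0216
t 8.7 p [588.2 -46.2  10.2] rpy [ 1.7999e+02 -1.0000e-02 -8.2710e+01] F [-0.2  0.2 -2. ] w 22.0 q [ 0.25  0.44 -0.42  0.   -0.7  -0.13]
```

View pics/s8d.png

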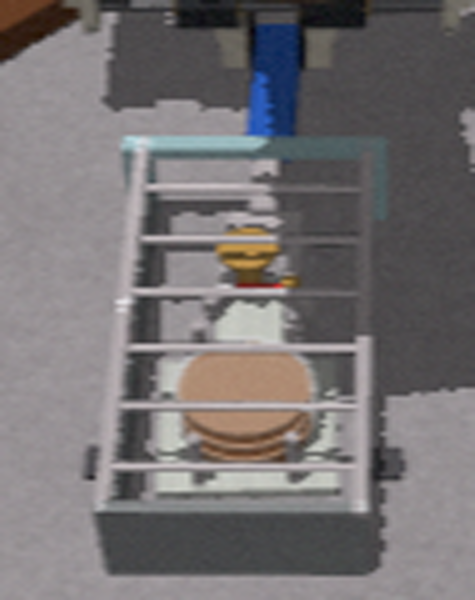

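```bash
python3 -c "
from h import *
plan([.5935,-.110,.010],-84.5); plan([.592,-.165,.010],-88.5); plan([.587,-.262,.010],-94)"
```

```text
slide [0.1279, 0.0057, 0.0004] turn [0.0, -0.0, 0.005] dist 64.0
slide [0.2366, 0.0226, 0.0005] turn [0.0, -0.0, 0.0161] dist 119.0
slide [0.4278, 0.0572, 0.0005] turn [0.0, -0.0, 0.0314] dist 216.0
```

```bash
python3 -m crank '[{"turn":[0,0,0.001],"slide":[0.02,0.001,0],"fingers":-1},{"turn":[0,0,0.002],"slide":[0.045,0.002,0],"fingers":-1},{"turn":[0,0,0.003],"slide":[0.073,0.0035,0],"fingers":-1},{"turn":[0,0,0.004],"slide":[0.1,0.0045,0],"fingers":-1},{"turn":[0,0,0.005],"slide":[0.128,0.0057,0],"fingers":-1}]' 60;python3 -c "
from h import *
st();plan([.592,-.165,.010],-88.5)"
```

```text
t: 9.12
eef_pos: [0.5935, -0.1101, 0.0102]
ee_rot: [3.141, -0.0, -1.475]
force: [-0.3, 3.1, -2.5]
width: 0.0214
t 9.12 p [ 593.5 -110.1   10.2] rpy [179.99  -0.   -84.49] F [-0.3  3.1 -2.5] w 21.4 q [ 0.14  0.46 -0.39 -0.   -0.72 -0.04]
slide [0.109, 0.0136, 0.0004] turn [0.0, -0.0, 0.0111] dist 55.0
```

```bash
python3 -m crank '[{"turn":[0,0,0.002],"slide":[0.022,0.002,0],"fingers":-1},{"turn":[0,0,0.004],"slide":[0.044,0.0046,0],"fingers":-1},{"turn":[0,0,0.006],"slide":[0.066,0.0075,0],"fingers":-1},{"turn":[0,0,0.0085],"slide":[0.088,0.0105,0],"fingers":-1},{"turn":[0,0,0.011],"slide":[0.109,0.0136,0],"fingers":-1}]' 60;python3 -c "
from h import *
st();plan([.587,-.22,.010],-92);save('side','s9.png');im=cv2.imread('pics/s9.png')
cv2.imwrite('pics/s9d.png',cv2.resize(im[180:385,230:375],None,fx=4,fy=2.9,interpolation=2))"
```

```text
t: 9.53
eef_pos: [0.5918, -0.1648, 0.0102]
ee_rot: [3.141, 0.0, -1.545]
force: [-0.0, 1.9, -2.8]
width: 0.0216
t 9.53 p [ 591.8 -164.8   10.2] rpy [179.98   0.   -88.51] F [-0.   1.9 -2.8] w 21.6 q [ 0.05  0.47 -0.37 -0.   -0.73 -0.02]
slide [0.1101, 0.0125, 0.0004] turn [0.0, 0.0, 0.0097] dist 55.0
```

View pics/s9d.png

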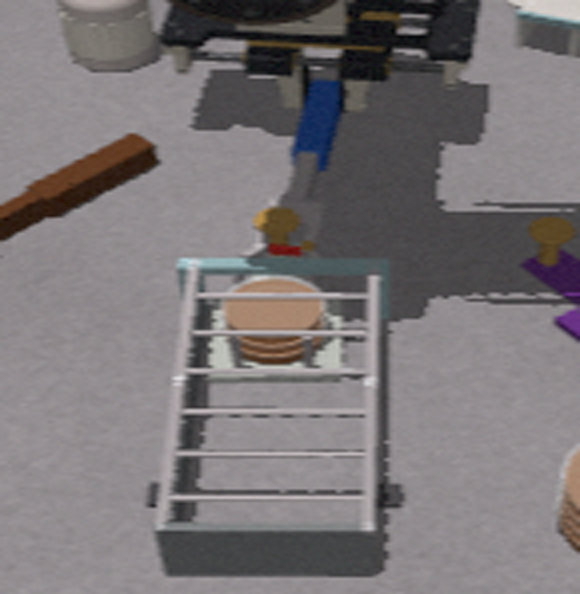

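```bash
python3 -m crank '[{"turn":[0,0,0.002],"slide":[0.022,0.0022,0],"fingers":-1},{"turn":[0,0,0.004],"slide":[0.044,0.0047,0],"fingers":-1},{"turn":[0,0,0.006],"slide":[0.066,0.0074,0],"fingers":-1},{"turn":[0,0,0.008],"slide":[0.088,0.01,0],"fingers":-1},{"turn":[0,0,0.0097],"slide":[0.11,0.0125,0],"fingers":-1}]' 60;python3 -c "
from h import *
st();plan([.584,-.275,.010],-93.5);save('side','s10.png')"
```

```text
t: 10.0
eef_pos: [0.5872, -0.2198, 0.0103]
ee_rot: [3.142, 0.0, -1.605]
force: [-0.2, 3.1, -2.8]
width: 0.0215
t 10.0 p [ 587.2 -219.8   10.3] rpy [180.     0.   -91.97] F [-0.2  3.1 -2.8] w 21.5 q [-0.05  0.49 -0.34 -0.   -0.74  0.01]
slide [0.1105, 0.0026, 0.0005] turn [0.0, 0.0, 0.0043] dist 55.0
```

View pics/s10.png

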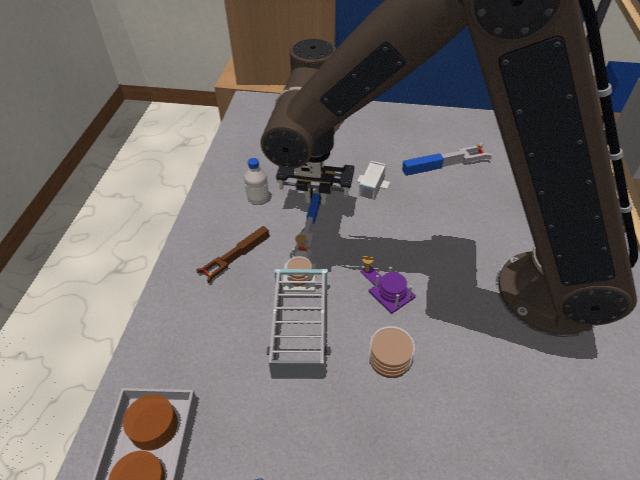

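```bash
python3 -m crank '[{"turn":[0,0,0.001],"slide":[0.022,0.006,0],"fingers":-1},{"turn":[0,0,0.002],"slide":[0.044,0.011,0],"fingers":-1},{"turn":[0,0,0.003],"slide":[0.066,0.016,0],"fingers":-1},{"turn":[0,0,0.004],"slide":[0.088,0.02,0],"fingers":-1},{"turn":[0,0,0.0043],"slide":[0.108,0.022,0],"fingers":-1}]' 60;python3 -c "
from h import *
st();save('side','s11.png');im=cv2.imread('pics/s11.png')
cv2.imwrite('pics/s11d.png',cv2.resize(im[150:300,220:400],None,fx=4,fy=4,interpolation=2))"
```

```text
t: 10.47
eef_pos: [0.5741, -0.2735, 0.0103]
ee_rot: [3.141, 0.0, -1.632]
force: [0.5, 2.8, -2.3]
width: 0.0214
t 10.47 p [ 574.1 -273.5   10.3] rpy [179.99   0.   -93.5 ] F [ 0.5  2.8 -2.3] w 21.4 q [-0.14  0.5  -0.32 -0.   -0.75  0.08]
```

View pics/s11d.png

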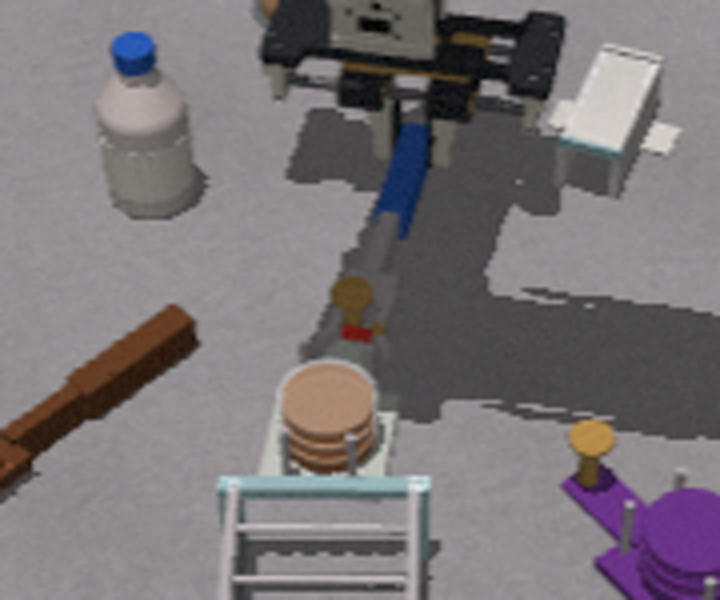

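```bash
python3 -c "
from h import *
print(pl('side',*cr((351,290),(220,150),4),.045));plan([.570,-.315,.010],-95)"; python3 -m crank '[{"turn":[0,0,0.001],"slide":[0.02,0.001,0],"fingers":-1},{"turn":[0,0,0.002],"slide":[0.042,0.002,0],"fingers":-1},{"turn":[0,0,0.003],"slide":[0.064,0.003,0],"fingers":-1},{"turn":[0,0,0.004],"slide":[0.08,0.004,0],"fingers":-1},{"turn":[0,0,0.004],"slide":[0.086,0.004,0],"fingers":-1}]' 60;python3 -c "
from h import *
st();save('side','s12.png');im=cv2.imread('pics/s12.png')
cv2.imwrite('pics/s12d.png',cv2.resize(im[130:300,220:400],None,fx=4,fy=3.5,interpolation=2))"
```

```text
[ 0.59042486 -0.10864123  0.045     ]
slide [0.0802, 0.003, 0.0006] turn [0.0, -0.0001, 0.0041] dist 40.0
t: 10.93
eef_pos: [0.5698, -0.3166, 0.0102]
ee_rot: [-3.142, -0.0, -1.658]
force: [0.1, 3.8, -2.8]
width: 0.0221
t 10.93 p [ 569.8 -316.6   10.2] rpy [-1.800e+02 -1.000e-02 -9.498e+01] F [ 0.1  3.8 -2.8] w 22.1 q [-0.21  0.52 -0.28  0.   -0.77  0.12]
```

View pics/s12d.png

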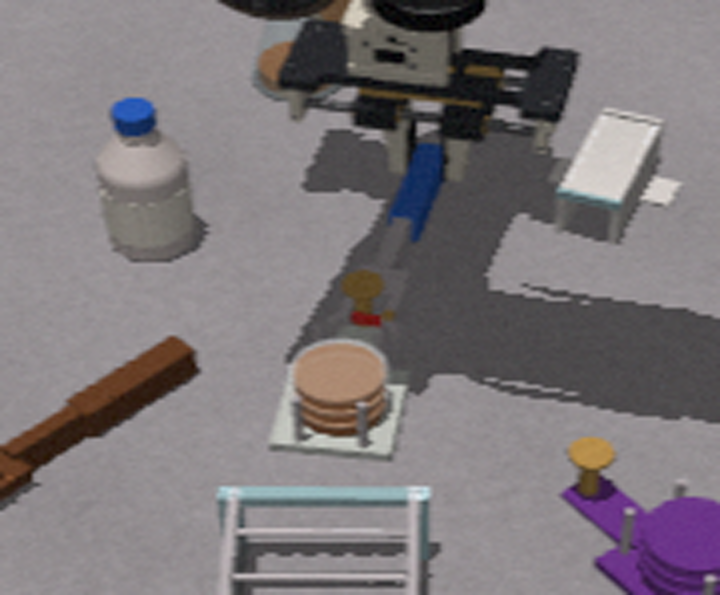

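The carrier is fully clear of the mouth and the latch is shut behind the pin. I'll lower it 2 mm and release.

```bash
python3 -m crank '[{"turn":[0,0,0],"slide":[0,0,0.003],"fingers":-1},{"turn":[0,0,0],"slide":[0,0,0.004],"fingers":-1},{"turn":[0,0,0],"slide":[0,0,0.004],"fingers":0},{"turn":[0,0,0],"slide":[0,0,0.004],"fingers":0},{"turn":[0,0,0],"slide":[0,0,0.004],"fingers":0}]' ;python3 -m crank '[{"turn":[0,0,0],"slide":[0,0,0],"fingers":0},{"turn":[0,0,0],"slide":[0,0,0],"fingers":0},{"turn":[0,0,0],"slide":[0,0,0],"fingers":0}]';python3 -m crank '[{"turn":[0,0,0],"slide":[0,0,-0.03],"fingers":0},{"turn":[0,0,0],"slide":[0,0,-0.09],"fingers":0},{"turn":[0,0,0],"slide":[0,0,-0.16],"fingers":0},{"turn":[0,0,0],"slide":[0,0,-0.23],"fingers":0},{"turn":[0,0,0],"slide":[0,0,-0.28],"fingers":0}]';python3 -c "
from h import *
st();save('wrist','w13.png');save('side','s13.png');im=cv2.imread('pics/s13.png')
cv2.imwrite('pics/s13d.png',cv2.resize(im[130:300,220:400],None,fx=4,fy=3.5,interpolation=2))"
```

```text
t: 11.4
eef_pos: [0.5704, -0.3149, 0.0086]
ee_rot: [-3.141, -0.0, -1.656]
force: [-0.6, -0.0, 0.1]
width: 0.0363
t: 11.65
eef_pos: [0.5701, -0.3151, 0.0084]
ee_rot: [-3.141, -0.0, -1.656]
force: [-0.4, 0.3, 0.5]
width: 0.0437
t: 12.07
eef_pos: [0.5708, -0.3156, 0.1517]
ee_rot: [-3.139, -0.001, -1.656]
force: [0.6, -0.2, 0.6]
width: 0.0439
t 12.07 p [ 570.8 -315.6  151.7] rpy [-1.7984e+02 -6.0000e-02 -9.4860e+01] F [ 0.6 -0.2  0.6] w 43.9 q [-0.21  0.37 -0.14  0.   -1.05  0.12]
```

View pics/s13d.png

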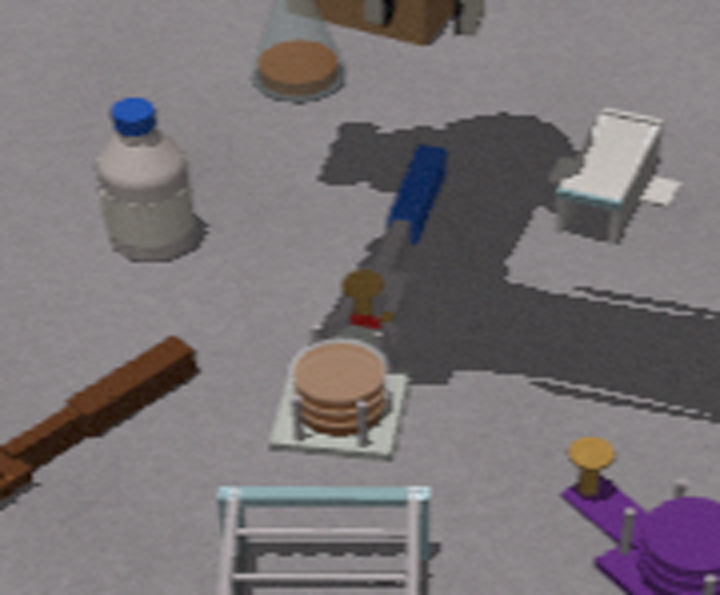

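View pics/w13.png

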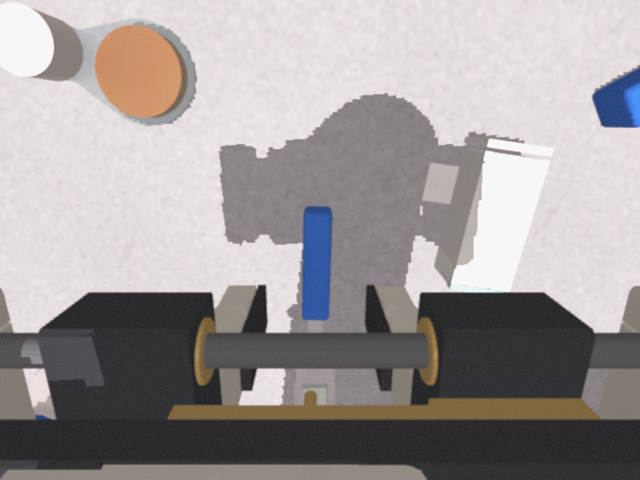

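```bash
python3 -m crank '[{"turn":[0,0,0],"slide":[0,0,0],"fingers":0},{"turn":[0,0,0],"slide":[0,0,0],"fingers":0},{"turn":[0,0,0],"slide":[0,0,0],"fingers":0}]';python3 -c "
from h import *
st();print(job_done())"
```

```text
t: 12.42
eef_pos: [0.5692, -0.3148, 0.1468]
ee_rot: [3.139, 0.001, -1.656]
force: [0.4, 0.4, -0.8]
width: 0.0437
t 12.42 p [ 569.2 -314.8  146.8] rpy [ 1.7987e+02  4.0000e-02 -9.4900e+01] F [ 0.4  0.4 -0.8] w 43.7 q [-0.21  0.38 -0.15 -0.   -1.05  0.12]
the job is handed in; nothing more can be done
None
```

The job is done and handed in at 12.4 s of the 64 s allowed; no verdict was reported.

**What I did:** I drew the smaller grey rod from the white holder by its neck, laid it on the bench in front of the bay and let go. I then took it again by the rear half of the blue handle and pushed the hook onto the pin until the latch snapped shut. With the rod I pulled the carrier out, lowered both to the bench, released the rod and backed off about 140 mm upwards.

**Last checks:**
- **Latch:** the last side picture shows the red latch closed behind the pin.
- **Carrier:** its rear edge is roughly 70 mm outside the bay's mouth, estimated from the pictures. Carrier and rod lie level and still hooked together.
- **Bystanders:** flask and bottle show no shift in the last pictures. I had no closing view of the dish stack, but the arm never worked near it.
- **Robot:** the gripper is empty and touches nothing, and the outside force reads about zero.

**Disagreements:** the top and side cameras differed by up to about 7 mm along y, mostly 4 to 5 mm. The hook turned out 5 to 8 mm further ahead than I had worked out. I corrected both by eye in the side view before pushing it on. No check failed.

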